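# Set the slope of a sketch-box easel

## Task

Someone wants to paint at the wooden sketch-box easel. Raise its stiff-hinged lid by the dark wooden tongue until the lid is at the slope shown by the red pointer on the easel's left side, so that lid edge and pointer lie side by side, and leave it standing there. Do not shift the pointer, and leave the bowl, the tub and the glaze jar where they are.

Things in the scene. Friction and masses are not known exactly. Their poses are not given: they have to be found in the camera images.
- easel_box: Open wooden sketch box, 220 mm deep (x), 260 mm wide (y), 54 mm high, fixed; origin under its centre on the table, its +x points from its front (tongue side) to its hinge side, +y to its left, z up. Along its left side, 130 to 155 mm from its middle, stand a brass quarter-circle scale (radius 150 mm about the hinge) and the red pointer.
- easel_hinge (a point): Middle of the hinge axis: 105 mm behind the box's centre, 62 mm above the table. The axis runs along the box's y. Lid and pointer both turn about this axis.
- easel_lid (a joint): Opening angle of the lid (rad): 0 is level and shut, it grows as the front edge rises; stop at 1.75. The hinge is stiff: the lid stays where it is left; about 4 to 8 N at the tongue raises it, about 2 N lowers it. The lid is light wood, 215 mm from hinge to front edge, 260 mm wide, 8 mm thick (11 mm at its frame).
- lid_grip (a point): Grasp point on the dark wooden tongue that sticks out of the middle of the lid's front edge, 247 mm from the hinge axis in the lid's plane. The tongue is 26 mm wide (along the hinge axis), 14 mm thick, 63 mm long; this point is 32 mm out of the edge. Pinched across its width it can swivel between the pads as the lid turns. x of this frame points in the lid's plane to the hinge.
- easel_pointer (a joint): Angle of the red pointer (rad), counted as the lid's angle: at equal values lid and pointer are parallel, edge beside pointer. It is between 0.6 and 1.1 and is already set.
- pointer_tip (a point): Tip of the red flat pointer arm, 200 mm from the hinge axis, 146 mm to the left of the lid's middle. x of this frame points along the arm toward the hinge.
- bowl: Grey ruffled clay bowl, 130 mm wide, 59 mm high, standing in front to the left; origin under its centre.
- tub: Grey water tub, 76 mm wide, 58 mm high, standing to the right; origin under its centre.
- jar: Glaze jar with a rust-brown cap, 57 mm wide, 68 mm high, standing in front to the right; origin under its centre.

How it is judged (in metres and radians):
At the end, for the whole second after the job is handed in: The lid stands still at the pointer's angle within 0.1 rad (about 6 degrees) (angle between the x axis of lid_grip and the x axis of pointer_tip, either way round below 0.1 rad and velocity of joint easel_lid between -0.03 and 0.03 rad/s); the robot touches nothing.
It fails at once if the red pointer is shifted by more than 10 mm at its tip (distance of pointer_tip from where it was at the start of the episode above 0.01 m).
It fails at once if bowl, tub or jar is moved by more than 20 mm (distance of any of bowl, tub, jar from where it was at the start of the episode above 0.02 m).
It also fails if it takes over 35 s, if anything falls off the work surface, if the arm or the gripper's body presses on something with over 40 N, if the wrist force passes 120 N, or if a joint passes its speed limit or range.

## Robot

A 6-joint arm with a two-finger parallel gripper is mounted at the origin on a cart in front of the work surface, level with it; the furniture and walls round the work are solid. World frame = base frame: x ahead of the robot, y to its left, z up, the work surface at z = 0. Lengths are in m, angles in degrees, forces in N, time in s.
With the tool pointing down it reaches from about 0.375 to 0.9 m from the base axis. Payload 3.1 kg.
Tool frame: the origin (TCP) lies between the finger pads; the fingertips stand 11 mm ahead of it and the grasp point (between the pads) lies 8 mm behind it; z points along the fingers, y is the direction in which the jaws open and shut (so a half turn about z gives the same grasp; the last joint's range is limited). The gripper opens to 87 mm and grips with 3 to 60 N. Pads are 19 mm wide; open, the fingers measure 117 mm over their backs; the gripper's body (75 mm by 190 mm) begins 51 mm behind the grasp point.
Start: joints at [61.736, 30.224, 82.088, -0, 67.689, -10.227], TCP at [0.193, 0.594, 0.234] pointing down, gripper open.
Joint ranges: [-176.69, 176.69], [-43.24, 126.21], [12.49, 139.97], [-82, 262], [0, 151.66], [-163.58, 163.58]. Speed limits (degrees/s): [159.86, 159.86, 180, 180, 180, 180].

## Interface

Orientations are given as a 3x3 rotation matrix whose columns are the frame's x, y, z axes.
In Python, from rig import bot, vision gives the robot as it stands. The module is installed in compiled form; this text tells all that it offers.
- The arm moves only by the tool jog_arm, never from a script. Its argument "rows" is a list of rows, each an object with "dp": the shift along the tool's x, y, z in mm, a list of three; "turn": the turn, a rotation vector about the tool's x, y, z in degrees, a list of three; "grip": the opening, from 0 (shut) to 1 (fully open). A call has 1 to 10 rows; each row is the pose to reach, as a shift and turn from the pose commanded when the call began, along the tool's axes at that moment; what a row does not reach only later rows make up. A row lasts 1/10 s, in which the tool goes at most 50 mm and 8.59 degrees, less where a joint would pass 70% of its speed; a pose out of reach is approached as far as the arm can. A call with a gripper value outside its range is refused whole. The fingers move at their own pace and stop on an object; the grip force is fixed at half the most. Time passes only in rows, so rows that repeat a pose let the fingers close. It gives the time, the measured TCP pose, the force and the opening at its end, in the units of the state.
- bot.read_state(): the state, without advancing time (a new reading comes with each control period).
- vision.capture(name): name is "side" or "top"; returns (picture, depth): 420x560x3 uint8, red, green, blue; 420x560 float32, m along the optical axis (not along the pixel's ray), 0 where there is no reading.
- vision.camera_info(name): a dict with "vertical_fov" (degrees; the focal length in pixels is half the picture's height over the tangent of half this angle, whatever the lens; pixels are square), "cx", "cy" (the principal point, pixels), "position" and "rotation" of the camera in the world. Camera axes: x right, y down, z forward; pixel columns grow to the right and rows downward; lengths in m; the calibration is good to about 2 mm. A picture is of the moment at which its call begins. camera_info takes no time and is no camera call.
- bot.hand_in(): hands the job in, once; it reports no verdict.
The state is a dict: "time_s": time; "joint_positions": joint angles; "qvel": joint speeds; "tau": joint torques, N m; "position": TCP position; "tcp_rot": TCP orientation; "force": force on the tool from outside, world axes, zero at the start; "moment": the same for the moment, N m; "opening": opening from 0.0 (shut) to 1.0 (fully open).
Only numpy, scipy, OpenCV 4.12 (cv2) and the standard library are available. Lean on these libraries where they do the work, as an engineer would, in place of code of your own. Each camera call takes 0.05 s, during which the arm holds its last target.

## Working session

There is one attempt and no reset: what is moved stays moved. The work goes in short steps, Python scripts to look and compute and a tool call to move; the robot and the scene stay as the last step left them, time stands still between calls to the robot, and variables do not carry over. Pictures are saved under pics/ and viewed, and the job is handed in when it is done.

Besides the shell and the picture viewer there is one more tool, called after ">>>" as name([rows], argument=value, ...), one row to a line, values as JSON. jog_arm: Moves the arm, as the interface text tells. Its arguments: {"type":"object","properties":{"rows":{"type":"array"}},"required":["rows"]}

```bash
mkdir -p pics; python3 - <<'E'
from rig import bot, vision
import cv2,numpy as np
for n in ("side","top"):
    p,d=vision.capture(n); cv2.imwrite(f"pics/{n}0.png",p[:,:,::-1]); np.savez(f"{n}0.npz",p=p,d=d)
    print(n,vision.camera_info(n))
s=bot.read_state(); print(s)
E
```

```text
side {'vertical_fov': 50.92541630572936, 'cx': 278.0568157531521, 'cy': 215.53404114609722, 'position': array([ 0.27040339, -0.51059938,  1.19013069]), 'rotation': array([[ 0.87649024, -0.43299687,  0.21042477],
       [-0.48125363, -0.7765806 ,  0.40659255],
       [-0.01264151, -0.45764209, -0.88904663]])}
top {'vertical_fov': 43.81443886122881, 'cx': 277.1173644749122, 'cy': 201.63763212761285, 'position': array([0.32804506, 0.01755064, 1.55115211]), 'rotation': array([[-0.00707856, -0.98856476,  0.1506307 ],
       [-0.99980107,  0.00418757, -0.01950109],
       [ 0.01864731, -0.15073877, -0.98839774]])}
{'time_s': 0.1, 'joint_positions': array([ 6.17361195e+01,  3.02736717e+01,  8.21506378e+01, -2.80622515e-03,
        6.76902646e+01, -1.02272667e+01]), 'qvel': array([ 0.0836668 , -0.35187833, -0.15301837,  0.00699629,  0.01605631,
       -0.09836809]), 'tau': array([-1.04979943e-03, -4.40990746e+01, -1.77151197e+01,  6.34376099e-02,
        5.33880084e-02, -4.42127146e-05]), 'position': array([0.19318268, 0.59370159, 0.23266029]), 'tcp_rot': array([[-9.50864480e-01,  3.09606068e-01, -9.07011820e-04],
       [ 3.09607241e-01,  9.50862860e-01, -1.78273916e-03],
       [ 3.10496993e-04, -1.97596077e-03, -9.99998000e-01]]), 'force': array([ 0.12523517,  1.08373245, -0.42378512]), 'moment': array([-0.02064059, -0.00029302,  0.01090588]), 'opening': 0.9992392723946465}
```

View pics/side0.png

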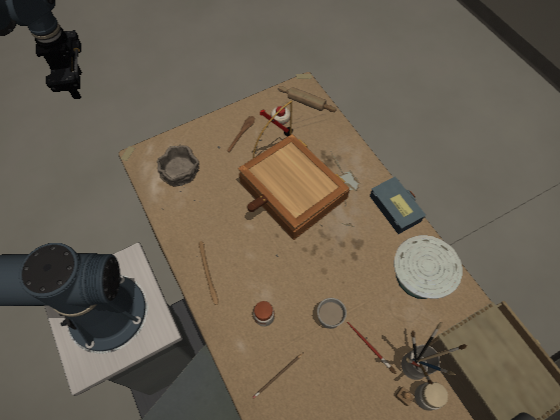

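View pics/top0.png

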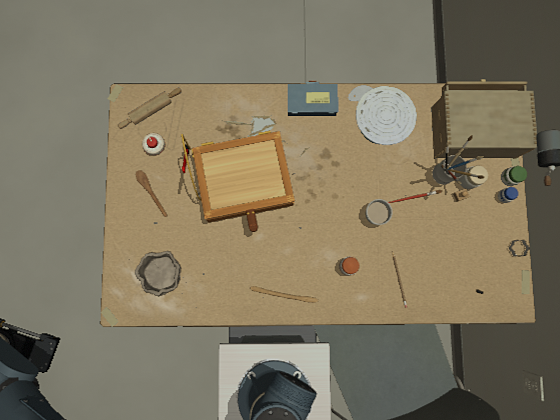

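The side view shows the tongue near (257,204) and the pointer near (275,122). In the top view the tongue is at (252,222), the pointer at (185,162), the bowl at (158,273) and the jar at (348,266). Next I'll deproject these and enlarge the images.

```bash
cat > h.py <<'E'
import numpy as np,cv2
from rig import vision
def cloud(n,d):
    c=vision.camera_info(n); H,W=d.shape
    f=H/2/np.tan(np.radians(c['vertical_fov']/2))
    v,u=np.mgrid[:H,:W]
    P=np.stack([(u-c['cx'])/f*d,(v-c['cy'])/f*d,d],-1)
    return P@c['rotation'].T+c['position']
E
python3 - <<'E'
from h import *
for n,(x0,x1,y0,y1) in dict(side=(220,360,80,240),top=(160,310,110,240)).items():
    z=np.load(n+"0.npz");p=z['p']
    cv2.imwrite(f"pics/{n}0z.png",cv2.resize(p[y0:y1,x0:x1,::-1],None,fx=4 if n=='top' else 3.7,fy=4 if n=='top' else 3.7,interpolation=cv2.INTER_CUBIC))
    C=cloud(n,z['d']); P=p.astype(int)
    red=(P[...,0]>110)&(P[...,1]<50)&(P[...,2]<50)
    print(n,"red px")
    v,u=np.nonzero(red)
    m=(u>x0)&(u<x1)&(v>y0)&(v<y1)
    for a,b in zip(u[m][::2],v[m][::2]): print(a,b,C[b,a].round(3))
    hsv=C
    sub=C[y0:y1,x0:x1].reshape(-1,3)
    print("table z",np.median(C[300,120:200,2]) if n=='top' else np.median(C[350,230:300,2]))
    for q in ([(257,204),(262,200),(252,208),(294,233),(348,184),(240,176),(290,140),(178,165),(263,310),(331,312)] if n=='side' else [(252,222),(251,214),(253,229),(206,217),(293,202),(281,135),(195,150),(158,273),(348,266),(378,212)]): print(q,C[q[1],q[0]].round(4))
E
```

```text
side red px
278 107 [0.738 0.372 0.043]
280 107 [0.743 0.367 0.046]
278 108 [0.734 0.363 0.05 ]
277 109 [0.731 0.366 0.044]
283 109 [0.748 0.354 0.046]
263 110 [0.617 0.233 0.239]
282 110 [0.744 0.355 0.043]
284 110 [0.749 0.35  0.045]
262 111 [0.613 0.23  0.24 ]
281 111 [0.738 0.35  0.046]
283 111 [0.745 0.349 0.043]
279 112 [0.667 0.232 0.203]
281 112 [0.738 0.351 0.04 ]
table z 0.0013179954435774688
(257, 204) [0.4964 0.0545 0.0892]
(262, 200) [0.5152 0.0598 0.0879]
(252, 208) [0.4778 0.0493 0.0904]
(294, 233) [ 0.554  -0.0588  0.0461]
(348, 184) [ 0.7983  0.0248 -0.001 ]
(240, 176) [0.5049 0.1887 0.0462]
(290, 140) [0.6954 0.2152 0.0723]
(178, 165) [0.357  0.3455 0.0099]
(263, 310) [ 0.37   -0.2192  0.07  ]
(331, 312) [ 0.5287 -0.3014  0.0318]
top red px
186 150 [0.7   0.248 0.097]
184 160 [0.651 0.239 0.18 ]
183 162 [0.642 0.239 0.195]
184 163 [0.638 0.236 0.201]
184 164 [0.633 0.234 0.211]
184 165 [0.628 0.232 0.222]
184 166 [0.623 0.23  0.233]
183 167 [0.619 0.232 0.239]
182 168 [0.616 0.234 0.241]
184 168 [0.617 0.23  0.237]
183 169 [0.615 0.233 0.232]
182 170 [0.662 0.273 0.003]
184 170 [0.611 0.229 0.238]
table z 0.0010613927763187814
(252, 222) [0.4932 0.0598 0.0893]
(251, 214) [0.5166 0.0628 0.0836]
(253, 229) [0.4733 0.0569 0.0907]
(206, 217) [0.5088 0.1898 0.083 ]
(293, 202) [ 0.5556 -0.0583  0.0496]
(281, 135) [ 0.77   -0.0263  0.0035]
(195, 150) [0.705  0.225  0.0758]
(158, 273) [0.3542 0.3367 0.0051]
(348, 266) [ 0.369  -0.2104  0.0713]
(378, 212) [ 0.5272 -0.309   0.0335]
```

```bash
ls pics
```

```text
side0.png
side0z.png
top0.png
top0z.png
```

View pics/side0z.png

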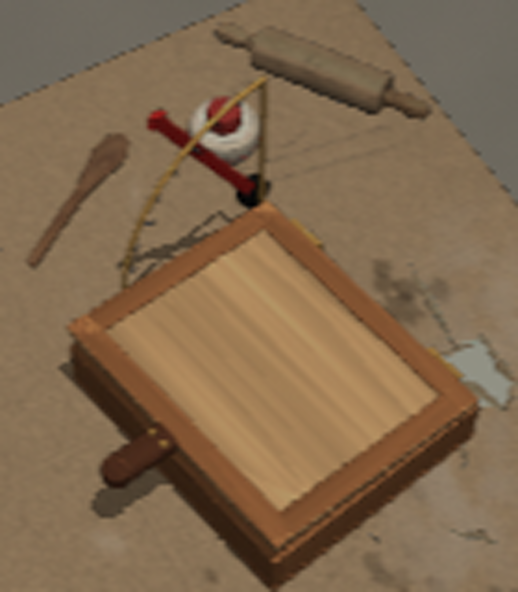

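View pics/top0z.png

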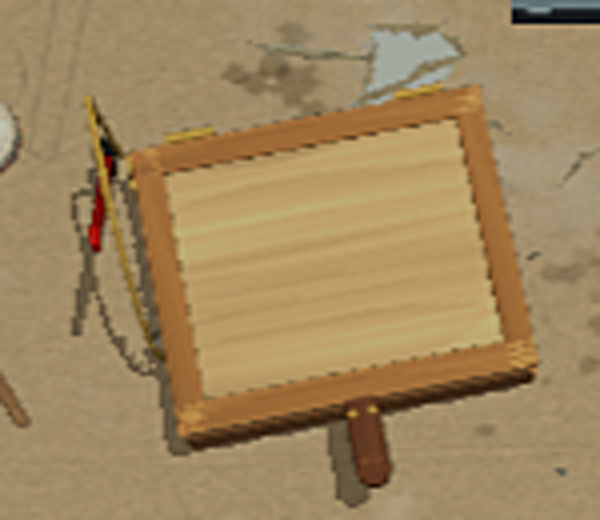

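```bash
cat >> h.py <<'E'
def measure(n,z,verbose=True):
    C=cloud(n,z['d']);P=z['p'].astype(int)
    # lid panel/frame: saturated wood above z .065
    x,y,zz=C[...,0],C[...,1],C[...,2]
    return C,P
E
python3 - <<'E'
from h import *
for n in ("side","top"):
    z=np.load(n+"0.npz");C=cloud(n,z['d']);P=z['p'].astype(int)
    X=C
    reg=(C[...,0]>.45)&(C[...,0]<.8)&(C[...,1]>-.09)&(C[...,1]<.225)&(C[...,2]>.06)&(C[...,2]<.1)
    pts=C[reg]
    # wooden panel: bright
    pan=reg&(P[...,0]>180)&(P[...,1]>130)
    A=C[pan]; c=A.mean(0); u,s,vt=np.linalg.svd(A-c,full_matrices=False); nn=vt[2]*np.sign(vt[2][2])
    print(n,"panel",len(A),c.round(4),"normal",nn.round(4),"tilt",np.degrees(np.arccos(nn[2])).round(2),"res",(s[2]/len(A)**.5).round(4))
    r=cv2.minAreaRect(A[:,:2].astype(np.float32)*1000); print("panel rect",r)
    ton=(C[...,2]>.075)&(C[...,0]<.515)&(C[...,0]>.44)&(C[...,1]>.02)&(C[...,1]<.1)
    T=C[ton]; r=cv2.minAreaRect(T[:,:2].astype(np.float32)*1000); print("tongue",len(T),r,T[:,2].min(),T[:,2].max(),T.mean(0))
    lid=(C[...,2]>.06)&(C[...,0]>.49)&(C[...,2]<.1)&(C[...,0]<.8)&(C[...,1]<.205)&(C[...,1]>-.09)
    r=cv2.minAreaRect(C[lid][:,:2].astype(np.float32)*1000);print("lid",r,cv2.boxPoints(r).round(0).tolist())
E
```

```text
<stdin>:9: RuntimeWarning: Mean of empty slice.
  ret = um.true_divide(
Traceback (most recent call last):
IndexError: index 2 is out of bounds for axis 0 with size 0
```

The pictures show a nearly level lid with the tongue at its front edge. The red arm stands up on the left, behind the brass arc, with its tip at (263,110) in the side view.

```bash
python3 - <<'E'
from h import *
for n in ("side","top"):
    z=np.load(n+"0.npz");C=cloud(n,z['d']);P=z['p'].astype(int)
    k=(P[...,0]>P[...,2]*1.25)
    reg=(C[...,0]>.49)&(C[...,0]<.8)&(C[...,1]>-.09)&(C[...,1]<.215)&(C[...,2]>.067)&(C[...,2]<.1)&k
    reg=cv2.morphologyEx(reg.astype(np.uint8),cv2.MORPH_OPEN,np.ones((9,9)))>0
    A=C[reg]; c=A.mean(0); u,s,vt=np.linalg.svd(A-c,full_matrices=False); nn=vt[2]*np.sign(vt[2][2])
    print(n,len(A),c.round(4),"normal",nn.round(4),"tilt",np.degrees(np.arccos(nn[2])).round(2),"res",(s[2]/len(A)**.5).round(4))
    r=cv2.minAreaRect(A[:,:2].astype(np.float32)*1000); print("lid rect",r,cv2.boxPoints(r).round(0).tolist())
    ton=(C[...,2]>.075)&(C[...,0]<.512)&(C[...,0]>.44)&(C[...,1]>.02)&(C[...,1]<.1)
    T=C[ton]; r=cv2.minAreaRect(T[:,:2].astype(np.float32)*1000); print("tongue",len(T),r,T[:,2].min(),T[:,2].max(),T.mean(0))
    red=(P[...,0]>70)&(P[...,0]>3*P[...,1])&(P[...,0]>3*P[...,2])&(C[...,1]<.3)&(C[...,2]>.06)&(C[...,2]<.3)&(C[...,0]>.55)
    R=C[red]; print("red",len(R)); 
    c=np.median(R,0);u,s,vt=np.linalg.svd(R-R.mean(0),full_matrices=False); d=vt[0]*np.sign(vt[0][2]); print(R.mean(0),d, "elev",np.degrees(np.arctan2(d[2],np.hypot(d[0],d[1]))),s/len(R)**.5, R[R[:,2].argmax()])
E
```

```text
side 3762 [0.6017 0.0761 0.0779] normal [0.0812 0.0152 0.9966] tilt 4.74 res 0.0026
lid rect ((604.758056640625, 85.75452423095703), (187.47705078125, 269.0302429199219), 13.043570518493652) [[483.0, 196.0], [544.0, -66.0], [726.0, -24.0], [666.0, 238.0]]
tongue 134 ((490.7518310546875, 58.74079132080078), (46.60826110839844, 26.940582275390625), 11.611135482788086) 0.07760670285306936 0.0939786872996553 [0.48994316 0.05730381 0.08691561]
red 91
[0.65106267 0.23712853 0.16812968] [-0.4993631  -0.09482543  0.86118792] elev 59.45022534298867 [0.06045059 0.0029416  0.00148403] [0.61271955 0.22991388 0.24029043]
top 3854 [0.5923 0.0811 0.0785] normal [0.08   0.0172 0.9966] tilt 4.69 res 0.0034
lid rect ((601.3335571289062, 77.36698150634766), (164.76870727539062, 263.3998107910156), 5.479491710662842) [[507.0, 201.0], [532.0, -62.0], [696.0, -46.0], [671.0, 216.0]]
tongue 137 ((490.5374755859375, 58.21488952636719), (46.05621337890625, 25.53811264038086), 11.195837020874023) 0.07857500908266712 0.0970525250451697 [0.49080915 0.05851307 0.08726513]
red 39
[0.6400993  0.23615576 0.19580714] [-0.51381428 -0.08903847  0.85326844] elev 58.56896312151478 [0.05720863 0.0032225  0.00185038] [0.61273626 0.22875075 0.24239672]
```

>>> jog_arm([
  {"dp": [-45, -41, 0], "turn": [0, 0, -3], "grip": 1},
  {"dp": [-80, -73, 0], "turn": [0, 0, -6], "grip": 1},
  {"dp": [-115, -105, 0], "turn": [0, 0, -9], "grip": 1},
  {"dp": [-150, -137, 0], "turn": [0, 0, -12], "grip": 1},
  {"dp": [-185, -169, 0], "turn": [0, 0, -15], "grip": 1},
  {"dp": [-220, -201, 0], "turn": [0, 0, -18], "grip": 1},
  {"dp": [-255, -233, 0], "turn": [0, 0, -21], "grip": 1},
  {"dp": [-290, -265, 0], "turn": [0, 0, -24], "grip": 1},
  {"dp": [-325, -297, 0], "turn": [0, 0, -27], "grip": 1},
  {"dp": [-360, -329, 0], "turn": [0, 0, -29], "grip": 1},
])

```text
time_s: 1.1
position: [0.4343, 0.1682, 0.2334]
tcp_rot: [[-0.981, -0.192, -0.0], [-0.192, 0.981, 0.0], [0.0, 0.0, -1.0]]
force: [0.3, -0.4, -0.5]
opening: 0.998
```

```bash
cat >> h.py <<'E'
def rel(world, ref=None):
    from rig import bot
    s=bot.read_state(); R=np.array(s['tcp_rot']); print(s['time_s'],s['position'].round(4),s['force'].round(1),'open',round(s['opening'],3)); print(R.round(3))
    print("dp mm",(R.T@(np.array(world)-s['position'])*1000).round(1))
E
python3 -c "
from h import *
rel([.4965,.060,.16])"
```

```text
1.1 [0.4343 0.1682 0.2334] [ 0.3 -0.4 -0.5] open 0.998
[[-0.981 -0.192 -0.   ]
 [-0.192  0.981  0.   ]
 [ 0.     0.    -1.   ]]
dp mm [ -40.3 -118.1   73.4]
```

>>> jog_arm([
  {"dp": [-14, -40, 10], "turn": [0, 0, 0], "grip": 1},
  {"dp": [-28, -80, 30], "turn": [0, 0, 0], "grip": 1},
  {"dp": [-40, -110, 60], "turn": [0, 0, 0], "grip": 1},
  {"dp": [-40, -118, 73], "turn": [0, 0, 0], "grip": 1},
  {"dp": [-40, -118, 73], "turn": [0, 0, 0], "grip": 1},
  {"dp": [-40, -118, 73], "turn": [0, 0, 0], "grip": 1},
])

```text
time_s: 1.7
position: [0.4951, 0.0619, 0.1604]
tcp_rot: [[-0.982, -0.19, -0.001], [-0.19, 0.982, 0.0], [0.001, 0.001, -1.0]]
force: [0.1, 0.4, 0.5]
opening: 0.998
```

```bash
python3 -c "
from h import *
rel([.4965,.060,.073])
for n in ('side','top'):
    p,d=vision.capture(n); cv2.imwrite(f'pics/{n}1.png',cv2.resize(p[100:300,160:360,::-1],None,fx=3,fy=3))
"
```

```text
1.7 [0.4951 0.0619 0.1604] [0.1 0.4 0.5] open 0.998
[[-0.982 -0.19  -0.001]
 [-0.19   0.982  0.   ]
 [ 0.001  0.001 -1.   ]]
dp mm [-1.1 -2.2 87.4]
```

View pics/side1.png

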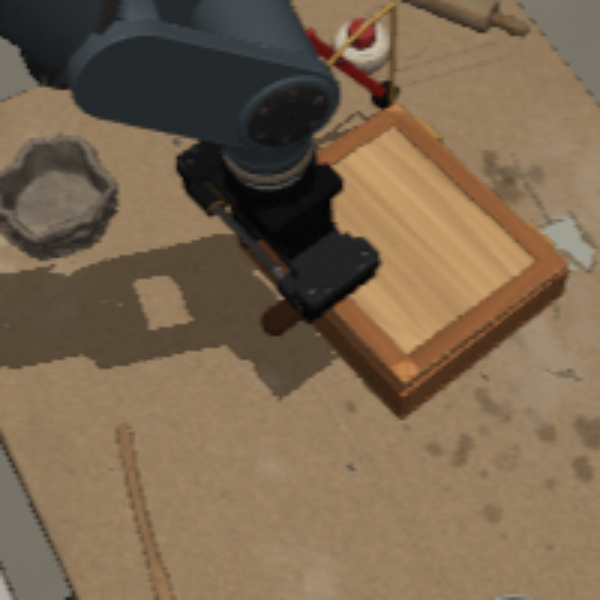

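The gripper is above the tongue, whose tip shows at (280,318). I'll go down and close.

>>> jog_arm([
  {"dp": [-1, -2, 35], "turn": [0, 0, 0], "grip": 0.8},
  {"dp": [-1, -2, 65], "turn": [0, 0, 0], "grip": 0.8},
  {"dp": [-1, -2, 82], "turn": [0, 0, 0], "grip": 0.8},
  {"dp": [-1, -2, 87], "turn": [0, 0, 0], "grip": 0.8},
  {"dp": [-1, -2, 87], "turn": [0, 0, 0], "grip": 0.6},
])

```text
time_s: 2.3
position: [0.497, 0.0607, 0.0739]
tcp_rot: [[-0.981, -0.192, 0.0], [-0.192, 0.981, 0.0], [-0.0, -0.0, -1.0]]
force: [-0.6, 0.6, -0.4]
opening: 0.769
```

>>> jog_arm([
  {"dp": [0, 0, 0], "turn": [0, 0, 0], "grip": 0.4},
  {"dp": [0, 0, 0], "turn": [0, 0, 0], "grip": 0.2},
  {"dp": [0, 0, 0], "turn": [0, 0, 0], "grip": 0.1},
  {"dp": [0, 0, 0], "turn": [0, 0, 0], "grip": 0.1},
  {"dp": [0, 0, 0], "turn": [0, 0, 0], "grip": 0.1},
  {"dp": [0, 0, 0], "turn": [0, 0, 0], "grip": 0.1},
])

```text
time_s: 2.9
position: [0.4969, 0.0608, 0.0738]
tcp_rot: [[-0.982, -0.189, 0.0], [-0.189, 0.982, 0.002], [-0.0, 0.002, -1.0]]
force: [-0.1, 5.8, 1.8]
opening: 0.297
```

>>> jog_arm([
  {"dp": [-2, 0, -14], "turn": [0, 0, 0], "grip": 0.1},
  {"dp": [-5, 0, -31], "turn": [0, 0, 0], "grip": 0.1},
  {"dp": [-9, 0, -48], "turn": [0, 0, 0], "grip": 0.1},
  {"dp": [-14, 0, -64], "turn": [0, 0, 0], "grip": 0.1},
  {"dp": [-20, 0, -80], "turn": [0, 0, 0], "grip": 0.1},
  {"dp": [-28, 0, -96], "turn": [0, 0, 0], "grip": 0.1},
  {"dp": [-37, 0, -111], "turn": [0, 0, 0], "grip": 0.1},
  {"dp": [-46, 0, -125], "turn": [0, 0, 0], "grip": 0.1},
  {"dp": [-57, 0, -138], "turn": [0, 0, 0], "grip": 0.1},
  {"dp": [-57, 0, -138], "turn": [0, 0, 0], "grip": 0.1},
])

```text
time_s: 3.9
position: [0.5501, 0.0713, 0.2117]
tcp_rot: [[-0.982, -0.191, -0.008], [-0.191, 0.982, 0.0], [0.008, 0.002, -1.0]]
force: [-5.5, 0.7, 4.9]
opening: 0.294
```

```bash
python3 -c "
from h import *
rel([.613,.083,.266])
for n in ('side','top'):
    p,d=vision.capture(n); cv2.imwrite(f'pics/{n}2.png',cv2.resize(p[60:260,160:360,::-1],None,fx=3,fy=3))
"
```

```text
3.9 [0.5501 0.0713 0.2117] [-5.5  0.7  4.9] open 0.294
[[-0.982 -0.191 -0.008]
 [-0.191  0.982  0.   ]
 [ 0.008  0.002 -1.   ]]
dp mm [-63.6  -0.4 -54.8]
```

View pics/side2.png

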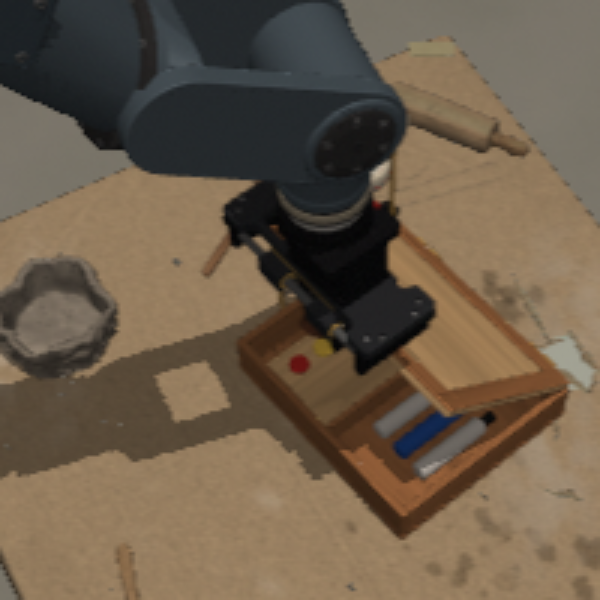

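>>> jog_arm([
  {"dp": [-11, 0, -13], "turn": [0, 0, 0], "grip": 0.1},
  {"dp": [-24, 0, -25], "turn": [0, 0, 0], "grip": 0.1},
  {"dp": [-37, 0, -36], "turn": [0, 0, 0], "grip": 0.1},
  {"dp": [-51, 0, -46], "turn": [0, 0, 0], "grip": 0.1},
  {"dp": [-64, 0, -54], "turn": [0, 0, 0], "grip": 0.1},
  {"dp": [-64, 0, -54], "turn": [0, 0, 0], "grip": 0.1},
  {"dp": [-64, 0, -54], "turn": [0, 0, 0], "grip": 0.1},
])

```text
time_s: 4.7
position: [0.6129, 0.0836, 0.266]
tcp_rot: [[-0.982, -0.191, -0.007], [-0.191, 0.982, 0.001], [0.007, 0.002, -1.0]]
force: [-5.8, 0.8, 7.8]
opening: 0.293
```

```bash
cat > m.py <<'E'
from h import *
import sys
tag=sys.argv[1]
rel([.613,.083,.266])
for n in ('side','top'):
    p,d=vision.capture(n); cv2.imwrite(f'pics/{n}{tag}.png',cv2.resize(p[60:260,160:360,::-1],None,fx=3,fy=3)); np.savez(f"{n}{tag}.npz",p=p,d=d)
    C=cloud(n,d);P=p.astype(int)
    ax=np.array([np.cos(np.radians(11)),np.sin(np.radians(11))]);h=np.array([.738,.107])
    q=(C[...,:2]-h); X=-(q@ax); Y=q@np.array([-ax[1],ax[0]])
    red=(P[...,0]>70)&(P[...,0]>3*P[...,1])&(P[...,0]>3*P[...,2])&(Y>.12)&(Y<.17)&(C[...,2]>.06)&(C[...,2]<.3)&(X>-.02)
    if red.sum()>10:
        R=np.c_[X[red],C[...,2][red]]; l=cv2.fitLine(R.astype(np.float32),cv2.DIST_HUBER,0,.01,.01).ravel(); print(n,'pointer deg',np.degrees(np.arctan(l[1]/l[0])),'n',len(R))
    lid=(abs(Y)<.125)&(C[...,2]>.085)&(C[...,2]<.24)&(X>.0)&(X<.2)&(P[...,0]>1.25*P[...,2])
    L=np.c_[X[lid],C[...,2][lid]]
    if len(L)>30:
        l=cv2.fitLine(L.astype(np.float32),cv2.DIST_HUBER,0,.01,.01).ravel(); print(n,'lid deg',np.degrees(np.arctan(l[1]/l[0])),'n',len(L),'Y range',Y[lid].min(),Y[lid].max())
        res=np.abs((L-l[2:])@np.array([-l[1],l[0]]));print('res med',np.median(res))
E
python3 m.py 3
```

```text
4.7 [0.6129 0.0836 0.266 ] [-5.8  0.8  7.8] open 0.293
[[-0.982 -0.191 -0.007]
 [-0.191  0.982  0.001]
 [ 0.007  0.002 -1.   ]]
dp mm [-0.  -0.7 -0. ]
side lid deg 58.06924 n 216 Y range -0.12420827717670974 0.06524218453835726
res med 0.0005705425274052385
top pointer deg 59.10978 n 41
top lid deg 57.875584 n 298 Y range -0.12496833547845337 0.12497840904894617
res med 0.000927837955321994
```

View pics/side3.png

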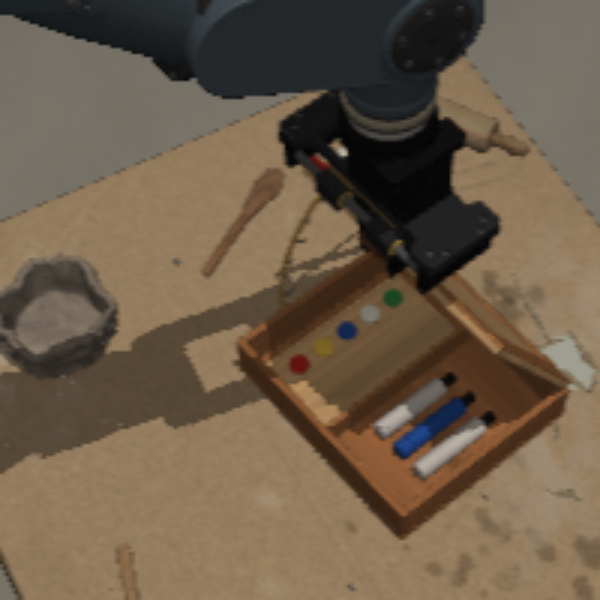

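View pics/top3.png

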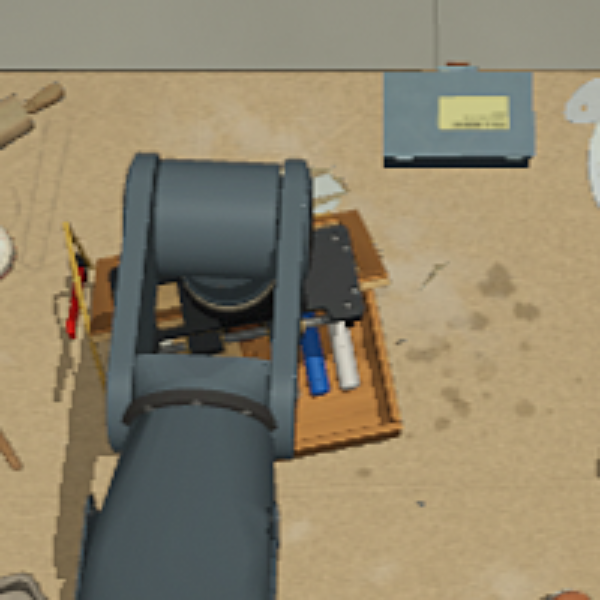

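The lid reads about 58° and the pointer about 59°. The gripper clears the pointer. I'll release and go up.

>>> jog_arm([
  {"dp": [0, 0, 0], "turn": [0, 0, 0], "grip": 0.5},
  {"dp": [0, 0, 0], "turn": [0, 0, 0], "grip": 0.7},
  {"dp": [0, 0, 0], "turn": [0, 0, 0], "grip": 0.7},
  {"dp": [0, 0, 0], "turn": [0, 0, 0], "grip": 0.7},
])

```text
time_s: 5.2
position: [0.616, 0.0828, 0.2653]
tcp_rot: [[-0.982, -0.19, 0.0], [-0.19, 0.982, -0.0], [-0.0, -0.0, -1.0]]
force: [-1.2, -0.2, -0.3]
opening: 0.569
```

>>> jog_arm([
  {"dp": [0, 0, -20], "turn": [0, 0, 0], "grip": 0.7},
  {"dp": [0, 0, -50], "turn": [0, 0, 0], "grip": 0.7},
  {"dp": [0, 0, -90], "turn": [0, 0, 0], "grip": 0.7},
  {"dp": [30, 0, -110], "turn": [0, 0, 0], "grip": 0.7},
  {"dp": [75, 0, -110], "turn": [0, 0, 0], "grip": 0.7},
  {"dp": [120, 0, -110], "turn": [0, 0, 0], "grip": 0.7},
  {"dp": [160, 0, -110], "turn": [0, 0, 0], "grip": 0.7},
  {"dp": [160, 0, -110], "turn": [0, 0, 0], "grip": 0.7},
  {"dp": [160, 0, -110], "turn": [0, 0, 0], "grip": 0.7},
])

```text
time_s: 6.1
position: [0.4586, 0.0524, 0.3761]
tcp_rot: [[-0.982, -0.19, 0.002], [-0.19, 0.982, -0.0], [-0.002, -0.001, -1.0]]
force: [0.4, -0.6, -0.1]
opening: 0.7
```

```bash
python3 m.py 4; python3 - <<'E'
from h import *
C0=np.load('top0.npz');C1=np.load('top4.npz')
for q in [(158,273),(348,266),(378,212)]: print(q,cloud('top',C0['d'])[q[1],q[0]].round(3),cloud('top',C1['d'])[q[1],q[0]].round(3))
E
```

```text
6.1 [0.4586 0.0524 0.3761] [ 0.4 -0.6 -0.1] open 0.7
[[-0.982 -0.19   0.002]
 [-0.19   0.982 -0.   ]
 [-0.002 -0.001 -1.   ]]
dp mm [-157.2    0.8  110.4]
side pointer deg 58.356144 n 36
side lid deg 57.850018 n 423 Y range -0.12471453212795729 0.12472526359538039
res med 0.0003096454780134768
top pointer deg 59.422745 n 41
top lid deg 57.9867 n 1817 Y range -0.12498928889967992 0.12469405612968994
res med 0.0010145142751117927
(158, 273) [0.354 0.337 0.005] [0.354 0.336 0.007]
(348, 266) [ 0.369 -0.21   0.071] [ 0.369 -0.21   0.07 ]
(378, 212) [ 0.527 -0.309  0.033] [ 0.527 -0.308  0.038]
```

View pics/side4.png

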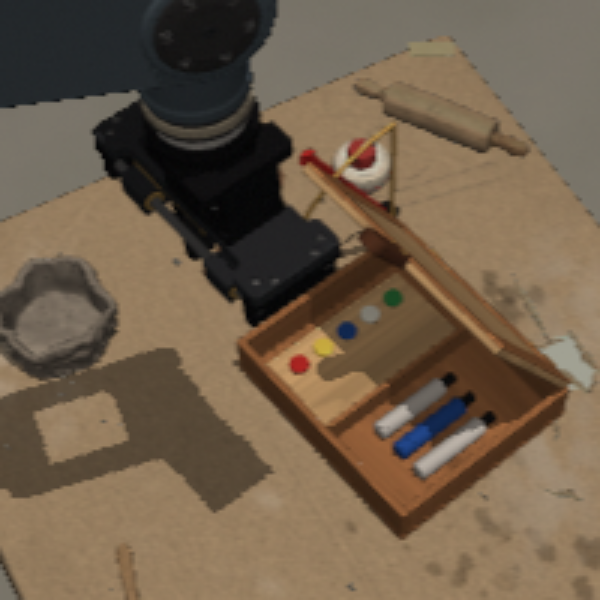

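View pics/top4.png

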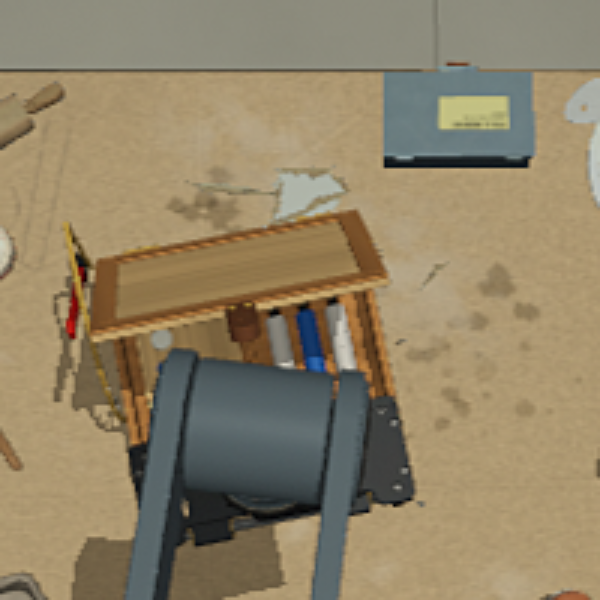

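The lid edge now lies beside the red pointer: lid about 58°, pointer 58–59.5°. The gripper is clear, and the bowl, jar and tub have not moved.

```bash
python3 -c "
from rig import bot
print(bot.hand_in())"
```

```text
the job is handed in; nothing more can be done
None
```

I raised the lid by its tongue to the pointer's slope, let go and drew the arm clear, then handed the job in at about 6.2 s of the 35 s allowed. The hand-in gives no verdict.

- **Lid and pointer:** After release, the lid measured 57.9° in the side camera and 58.0° in the top camera. The pointer measured 58.4° and 59.4°. That leaves a difference of about 0.5 to 1.5°, against the 6° allowed. The lid did not sag when the gripper opened.
- **Pointer not shifted:** I didn't measure its tip again at the end. Its angle in the top view agreed within 0.3° before and after release, and the gripper stayed clear of it. The initial 3D fits (58.6° and 59.5°) also agree.
- **Bowl, tub and jar:** In the top camera, the spot checked on each one matched the first picture to within 1 mm across the table. The tub's height read 5 mm differently and the bowl's 2 mm. I took this as depth noise.
- **Robot:** It was touching nothing when I handed in, with under 1 N on the tool. The forces I saw during the lift were at most about 10 N.

No check failed. The two cameras disagree by about 1° on the pointer's angle, which is well inside the tolerance.

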